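# Slide the dial gauge to the cleaning stand and spray it

### The arm

A 7-joint arm with a two-finger parallel gripper is mounted at the origin on a cart in front of the work surface, level with it; the furniture and walls round the work are solid. World frame = base frame: x ahead of the robot, y to its left, z up, the work surface at z = 0. Lengths are in m, angles in rad, forces in N, time in s.
With the tool pointing down it reaches from about 0.425 to 0.925 m from the base axis. Payload 6.8 kg.
Tool frame: the origin (TCP) lies at the very end of the fingers, on their centre line; the grasp point (between the pads) lies bot.grip_point_offset behind it (bot.grip_point_offset is the distance from the TCP to the grasp point, in m); z points along the fingers, y is the line along which they close (so a half turn about z gives the same grasp; the last joint's range is limited). The gripper opens to 85 mm and grips with 20 to 120 N. Pads are 22 mm wide; open, the fingers measure 114 mm over their backs; the gripper's body (76 mm by 85 mm) begins 54 mm behind the grasp point. The pads swing forward as they close: fully open they stand 13 mm farther back than shut.
Start: joints at [0.996, 0.477, 0.022, 1.555, -0.011, 1.109, -0.083], TCP at [0.304, -0.603, 0.231] pointing down, gripper open.
Joint ranges: [-2.96, 2.96], [-0.34, 2.1], [-1.41, 1.46], [0.24, 2.44], [-1.37, 4.51], [0.17, 1.92], [-2.96, 2.96]. Speed limits (rad/s): [2.39, 2.39, 3.14, 3.14, 3.14, 3.14, 3.14].

### API

Orientations are given as a unit quaternion [w, x, y, z].
In Python, from station import bot, imaging gives the robot as it stands. The module is installed in compiled form; this text tells all that it offers.
- The arm moves only by the tool carry_out, never from a script. Its argument "targets" is one flat list of numbers, 5 for each row, row after row: the closure in counts, from 0 (fully open) to 255 (shut), then the shift along the world's x, y, z in mm, then the turn about the world's z in degrees. A call has 1 to 20 rows; each row shifts and turns the commanded pose from where the row before left it; what a row does not reach is not made up. A row lasts 1/10 s, in which the tool goes at most 50 mm and 8.59 degrees, less where a joint would pass 70% of its speed; a pose out of reach is approached as far as the arm can. A call is refused whole if a number of a shift passes 50 or a number of a turn 8.59, either way. A call with a gripper value outside its range is refused whole. The fingers move at their own pace and stop on an object; "newtons" is the grip in N (left out, the last holds). Time passes only in rows, so rows that do not move let the fingers close. It gives the time, the measured TCP pose, the force, the opening and the grip force at its end, in the units of the state.
- bot.get_obs(): the state, without advancing time (a new reading comes with each control period).
- imaging.read_camera(name): name is "scene" or "side" or "wrist"; returns a dict with "frame" (400x640x3 uint8, red, green, blue), "fov_y" (degrees; the focal length in pixels is half the picture's height over the tangent of half this angle, whatever the lens; pixels are square), "cx", "cy" (the principal point, pixels), "pose" (4x4, takes a point from camera to world coordinates); the wrist camera has in their place "tool_from_camera" (4x4, takes a point from camera to tool coordinates, whose origin is the TCP and whose axes are the flange's). Camera axes: x right, y up, looking along -z (the intrinsics and any distortion apply to the point x, -y, -z); pixel columns grow to the right and rows downward; lengths in m; the calibration is good to about 2 mm. A picture is of the moment at which its call begins: read the wrist's pose just before it. There is no depth.
- bot.hand_in(): hands the job in; it is judged then, once.
The state is a dict: "t": time; "q": joint angles; "joint_vel": joint speeds; "joint_torque": joint torques, N m; "eef_pos": TCP position; "tool_rot": TCP orientation; "contact_force": force on the tool from outside, world axes, zero at the start; "torque": the same for the moment, N m; "gripper_width": opening from 0.0 (shut) to 1.0 (fully open); "grasp_force": force on a finger pad.
Only numpy, scipy, OpenCV 4.12 (cv2) and the standard library are available. Lean on these libraries where they do the work, as an engineer would, in place of code of your own. Each camera call takes 0.05 s, during which the arm holds its last target. There are 200 camera calls.

### The job

Gently slide the dial tyre gauge across the console, without lifting it, until its round body rests against the middle of the padded stop in front of the spray canister; the gauge is delicate and must never be pushed or squeezed with more than about 10 N. Once it lies there and you have let go of it, press the canister's sprung nozzle cap well down and let it spring back up. Do not press the cap before the gauge is in place, and leave the other things where they are.

Things in the scene. Friction and masses are not known exactly. Their poses are not given: they have to be found in the camera images.
- gauge_dial (a point): Dial tyre gauge lying loose on the console: black round body, 66 mm diameter, 26 mm high, white dial up, with a straight pale stem 12 to 18 mm thick out of its rim. About 0.18 kg; sliding takes 1 to 3 N, 10 N is its limit. This point: centre of the round body, half-way up (z = 13 mm). z up; the stem points along -y, centre line level with this point, and ends 93 mm from it.
- stop_face (a point): Centre of the padded stop's front face when the stop is out (unloaded), 13 mm above the surface; fixed to the stand. The stop is a flat upright grey padded plate, 90 mm wide, from 6 to 36 mm above the surface. x points level from the face to the canister, y along the pad, z up. A gauge touching the pad's middle has its round body's centre at (-33, 0, 0) mm here.
- stop_pad (a joint): How far the padded stop is pushed in toward the canister, in m: 0 out, 0.010 fully in. It yields on springs, 0.2 N per mm, damped, and is rigid at 10 mm; the gauge's friction holds it where it is let go, still touching.
- stand: Cleaning stand fixed to the console: dark base 100 x 110 x 10 mm with an upright silver spray canister (66 mm diameter) clamped on it. Origin on the surface on the canister's axis, 75 mm behind the stop's face; x points from the stop to the canister.
- cap_top (a point): Centre of the top of the white nozzle cap on the canister, 190 mm above the console when up: a round cap, 37 mm in diameter, 22 mm high, top nearly flat (32 mm), with a short spout toward the stop. It moves straight down when pressed on top.
- nozzle_cap (a joint): Travel of the nozzle cap in m: 0 up, 0.010 fully down. A spring returns it: about 2 N to start it, about 5.3 N fully down, rigid beyond that.
- torch: Bystander: black pocket torch, 124 mm long, lying on the console to the right of the stand; origin under its middle, long axis y.
- tape_roll: Bystander: yellow roll of tape, 94 mm in diameter, 19 mm high, lying flat; origin under its centre.
- magnet_block: Bystander: black holding magnet 55 x 45 x 43 mm with a wire bail; origin under its centre.
- weight_pliers: Bystander: pliers with red grips, 65 x 162 x 18 mm, lying flat; origin under the middle, long axis y.
Not all that is in view belongs to the job. Several things look just like the part that bears gauge_dial: the one meant starts farthest from the robot's base.

How it is judged:
By the outcome, as a careful person would: the job done as asked, in the order asked, and still so for the second after the job is handed in, with the robot touching nothing.
It also fails if it takes over 56 s, if anything falls off the work surface, if the arm or the gripper's body presses on something with over 40 N, if the wrist force passes 120 N, or if a joint passes its speed limit or range.

## Working session

There is one attempt and no reset: what is moved stays moved. The work goes in short steps, Python scripts to look and compute and a tool call to move; the robot and the scene stay as the last step left them, time stands still between calls to the robot, and variables do not carry over. Pictures are saved under pics/ and viewed, at most 13 in all, crops included, and the job is handed in when it is done.

Besides the shell and the picture viewer there is one more tool, called after "Emit:" as a command line: name --argument value ..., lists and objects as JSON in quotes. carry_out: Moves the arm, as the interface text tells. Its arguments: {"type":"object","properties":{"targets":{"type":"array","items":{"type":"number"}},"newtons":{"type":"number"}},"required":["targets"]}

```bash
mkdir -p pics
cat > h.py <<'E'
import numpy as np, cv2, pickle
from station import bot, imaging
def grab(n,fn=None):
    o=bot.get_obs(); c=imaging.read_camera(n)
    if 'pose' not in c:
        from scipy.spatial.transform import Rotation as R
        w,x,y,z=o['tool_rot']; T=np.eye(4); T[:3,:3]=R.from_quat([x,y,z,w]).as_matrix(); T[:3,3]=o['eef_pos']
        c['pose']=T@np.array(c['tool_from_camera'])
    if fn: cv2.imwrite('pics/'+fn,c['frame'][:,:,::-1])
    pickle.dump(c,open(f'{fn or n}.pkl','wb')); return c
def foc(c): return c['frame'].shape[0]/2/np.tan(np.radians(c['fov_y'])/2)
def px2w(c,u,v,z):
    f=foc(c); d=np.array([(u-c['cx'])/f,-(v-c['cy'])/f,-1]); P=np.array(c['pose']); d=P[:3,:3]@d; o=P[:3,3]
    return o+d*(z-o[2])/d[2]
def w2px(c,p):
    P=np.array(c['pose']); q=P[:3,:3].T@(np.array(p)-P[:3,3]); f=foc(c)
    return c['cx']+f*q[0]/-q[2], c['cy']-f*q[1]/-q[2]
E
python3 - <<'E'
from h import *
np.set_printoptions(precision=3,suppress=True)
for n in ('scene','side','wrist'):
    c=grab(n,n+'0.png'); print(n,{k:v for k,v in c.items() if k not in('frame','pose')},np.array(c['pose']))
print(bot.get_obs(), bot.grip_point_offset)
E
```

```text
scene {'fov_y': 47.18603837250877, 'cx': 313.90820155553126, 'cy': 200.12873706205096} [[-0.845  0.35  -0.405  0.1  ]
 [-0.535 -0.561  0.631  0.605]
 [-0.006  0.75   0.662  0.813]
 [ 0.     0.     0.     1.   ]]
side {'fov_y': 54.453977075673706, 'cx': 325.62548429293065, 'cy': 199.4950411235051} [[ 0.823  0.202 -0.53  -0.004]
 [-0.567  0.266 -0.78  -0.796]
 [-0.017  0.943  0.333  0.465]
 [ 0.     0.     0.     1.   ]]
wrist {'fov_y': 60.23813126668349, 'cx': 323.36330348385843, 'cy': 199.57809665558372, 'tool_from_camera': array([[ 0.001,  0.956,  0.292,  0.075],
       [ 1.   , -0.001,  0.001, -0.001],
       [ 0.001,  0.292, -0.956, -0.142],
       [ 0.   ,  0.   ,  0.   ,  1.   ]])} [[ 0.45   0.853  0.262  0.37 ]
 [-0.893  0.431  0.13  -0.568]
 [-0.002 -0.292  0.956  0.372]
 [ 0.     0.     0.     1.   ]]
{'t': 0.15, 'q': array([ 0.996,  0.478,  0.022,  1.556, -0.012,  1.109, -0.083]), 'joint_vel': array([-0.002, -0.004,  0.   , -0.002, -0.001,  0.001, -0.002]), 'joint_torque': array([  0.003, -59.693,   1.61 , -28.149,   0.013,   0.007,   0.   ]), 'eef_pos': array([ 0.304, -0.602,  0.231]), 'tool_rot': array([-0.001,  0.973,  0.231, -0.   ]), 'contact_force': array([1.113, 0.412, 0.235]), 'torque': array([-0.037, -0.011, -0.011]), 'grasp_force': 0.0, 'gripper_width': 0.9997520261575529} 0.0187
```

View pics/scene0.png

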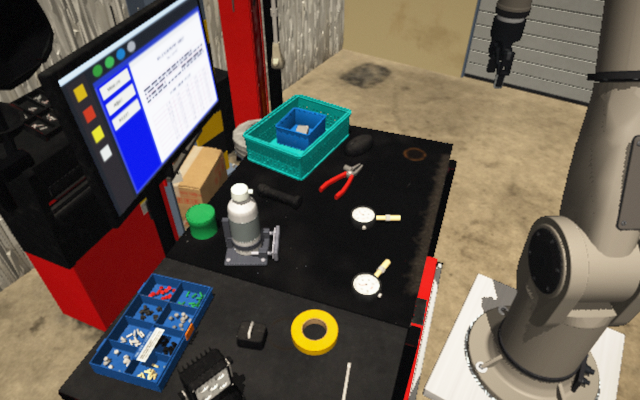

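View pics/side0.png

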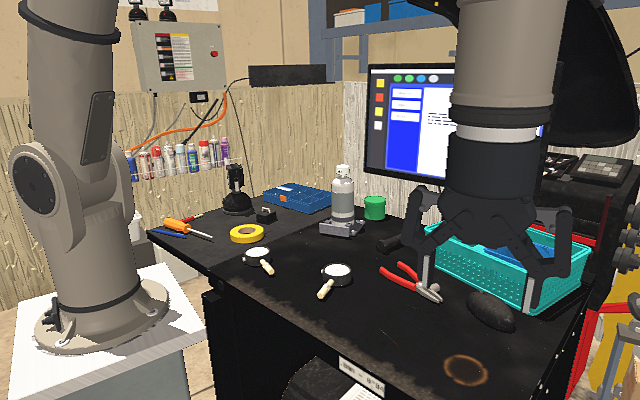

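Two gauge candidates appear, at scene pixels (363,216) and (367,286), and in the side view at (338,272) and (257,256). The stand is at (245,235) with its pad at (275,243). I'll compute distances and view an enlarged crop.

Run:
```python
from h import *
np.set_printoptions(precision=3,suppress=True)
s=pickle.load(open('scene0.png.pkl','rb'));d=pickle.load(open('side0.png.pkl','rb'))
for nm,a,b,z in [('A',(363,215),(338,270),.026),('B',(367,285),(257,254),.026),('cap',(239,188),(343,168),.19),('A stem end',(400,218),(321,298),.013),('padtop1',(279,227),(364,221),.036),('padtop2',(272,258),(332,230),.036),('tape',(314,331),(246,233),.019),('pliers',(340,181),(410,280),.01),('torch',(275,193),(395,243),.015)]:
    p=px2w(s,*a,z);q=px2w(d,*b,z); print(nm,p,q,np.hypot(*p[:2]))
f=s['frame'][150:310,200:440,::-1]; cv2.imwrite('pics/crop.png',cv2.resize(f,None,fx=3.3,fy=3.3,interpolation=cv2.INTER_CUBIC))
```

```text
A [ 0.447 -0.163  0.026] [ 0.448 -0.176  0.026] 0.47603226219868816
B [0.338 0.026 0.026] [0.334 0.003 0.026] 0.338538103477851
cap [0.637 0.062 0.19 ] [0.618 0.032 0.19 ] 0.6397899046675041
A stem end [ 0.369 -0.216  0.013] [ 0.367 -0.228  0.013] 0.42708546394548175
padtop1 [ 0.594 -0.009  0.036] [ 0.661 -0.011  0.036] 0.5942916382278656
padtop2 [0.55  0.079 0.036] [ 0.551 -0.007  0.036] 0.5556452892282023
tape [0.376 0.178 0.019] [0.369 0.151 0.019] 0.4159055481072686
pliers [ 0.573 -0.267  0.01 ] [ 0.566 -0.282  0.01 ] 0.6321077370505
torch [ 0.692 -0.126  0.015] [ 0.663 -0.135  0.015] 0.7034697328133359
```

View pics/crop.png

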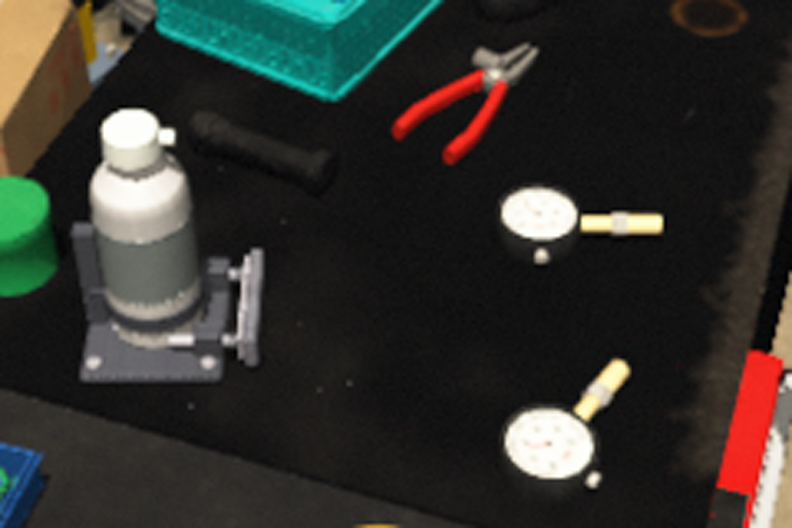

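Crop: the gauge at scene (363,216) has its stem pointing right, and the one at (367,286) sits nearer the robot. The padded stop is at (275,243) and the cap at (239,188). Candidate A at (363,216) is 0.476 m from the base and B at (367,286) is 0.339 m, so A is the gauge meant. I'll move over for a wrist view.

Emit:
carry_out --targets '[105,13,41,6,0,105,13,41,6,0,105,13,41,6,0,105,13,41,6,0,105,13,41,6,0,105,13,41,6,0,105,13,41,6,0,105,13,41,6,0,105,13,41,6,0,105,13,41,6,0,105,13,41,6,0,105,13,41,6,0,105,10,40,0,0,105,0,0,0,0,105,0,0,0,0]' --newtons 20

```text
t: 1.65
eef_pos: [0.4697, -0.0702, 0.3031]
tool_rot: [0.0, 0.973, 0.232, -0.0]
contact_force: [-0.6, -0.4, -0.1]
gripper_width: 0.586
grasp_force: 0.0
```

Run:
```python
from h import *
np.set_printoptions(precision=3,suppress=True)
c=grab('wrist','w1.png');o=bot.get_obs();print(o['t'],o['eef_pos'],o['tool_rot'],o['gripper_width'],o['contact_force'])
```

```text
1.7 [ 0.469 -0.071  0.303] [ 0.     0.973  0.231 -0.   ] 0.5903581708882129 [-0.694 -0.787 -0.612]
```

View pics/w1.png

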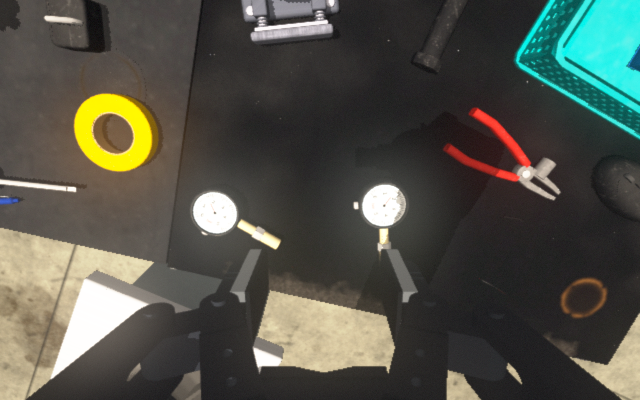

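The wrist view shows the target gauge at (384,205), its stem running down to (383,247), the stop at about (292,33) and the tape at (117,132). I'll compute positions and enlarge the stop.

Run:
```python
from h import *
np.set_printoptions(precision=4,suppress=True)
c=pickle.load(open('w1.png.pkl','rb'))
g=cv2.cvtColor(c['frame'],cv2.COLOR_RGB2GRAY)
m=(g[180:235,355:412]>150).astype(np.uint8);n,l,s,ce=cv2.connectedComponentsWithStats(m);i=1+np.argmax(s[1:,4]);print(ce[i]+[355,180],s[i])
u,v=ce[i]+[355,180];G=px2w(c,u,v,.026);print('gauge',G)
print('stem end',px2w(c,383,249,.013))
for p in [(251,42),(334,36),(252,31),(334,25)]: print(p,px2w(c,*p,.036),px2w(c,*p,.006))
S=pickle.load(open('scene0.png.pkl','rb'));D=pickle.load(open('side0.png.pkl','rb'))
print(w2px(S,G),w2px(D,G))
a=cv2.resize(c['frame'][0:55,225:355,::-1],None,fx=5,fy=5,interpolation=cv2.INTER_CUBIC)
b=cv2.resize(S['frame'][215:275,215:345,::-1],None,fx=5,fy=5,interpolation=cv2.INTER_CUBIC)
cv2.imwrite('pics/stop.png',np.vstack([a,b]))
```

```text
[383.3402 204.8625] [   7    4   44   43 1455]
gauge [ 0.45  -0.165  0.026]
stem end [ 0.392  -0.2003  0.013 ]
(251, 42) [0.5487 0.0593 0.036 ] [0.5496 0.0663 0.006 ]
(334, 36) [ 0.5949 -0.0186  0.036 ] [ 0.5992 -0.0173  0.006 ]
(252, 31) [0.5592 0.0627 0.036 ] [0.5609 0.0699 0.006 ]
(334, 25) [ 0.6045 -0.0136  0.036 ] [ 0.6095 -0.012   0.006 ]
(np.float64(362.23720670265396), np.float64(214.21263593231797)) (np.float64(335.97223818071), np.float64(267.7681266792847))
```

View pics/stop.png

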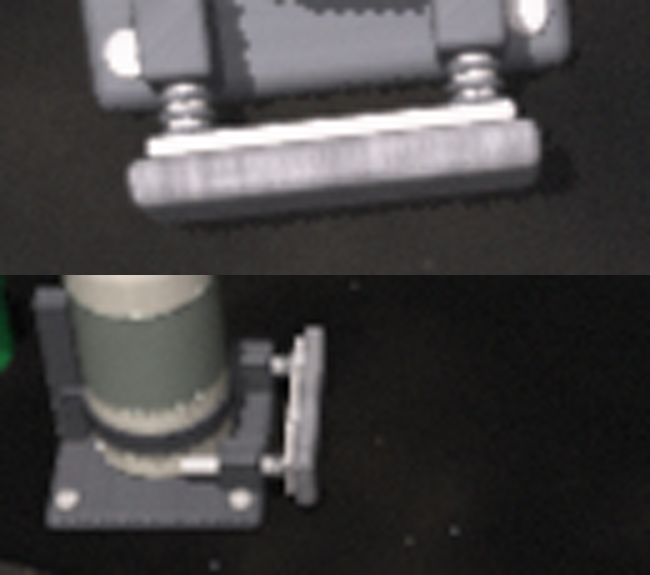

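The wrist crop shows the pad's top front edge from px (253,41) to (332,33). Face centre comes out at about (0.573, 0.0215) with its normal at about 31.5°, and the predicted canister axis of (0.637, 0.060) matches the scene estimate. The gauge is at (0.450, -0.165) with its heading also about 31°. The plan is to straddle the stem with partly open fingers and push the round body in that cradle.

Emit:
carry_out --targets '[105,-20,-40,-15,1.6,105,-20,-40,-15,1.6,105,-20,-40,-15,1.6,105,0,0,-40,0,105,0,0,-40,0,105,0,0,-40,0,105,0,0,-40,0,105,0,0,-40,0,105,0,0,-15,0,105,0,0,-15,0,105,0,0,-15,0,105,0,0,-6,0,105,0,0,0,0]'

```text
t: 3.0
eef_pos: [0.4087, -0.1917, 0.0067]
tool_rot: [-0.0, 0.963, 0.271, -0.001]
contact_force: [0.1, -0.2, -0.1]
gripper_width: 0.59
grasp_force: 0.0
```

Run:
```python
from h import *
np.set_printoptions(precision=4,suppress=True)
c=grab('wrist','w2.png');d=grab('side','s2.png');o=bot.get_obs();print(o['t'],o['eef_pos'],o['tool_rot'],o['gripper_width'],o['contact_force'])
b=cv2.resize(d['frame'][200:330,240:440,::-1],None,fx=2.5,fy=2.5)
a=cv2.resize(c['frame'][:,:,::-1],(500,312))
cv2.imwrite('pics/v2.png',np.vstack([a,b])[:600])
```

```text
3.1 [ 0.4097 -0.1915  0.0077] [0.0003 0.9625 0.2712 0.    ] 0.5847799727423215 [0.4875 0.671  0.4095]
```

View pics/v2.png

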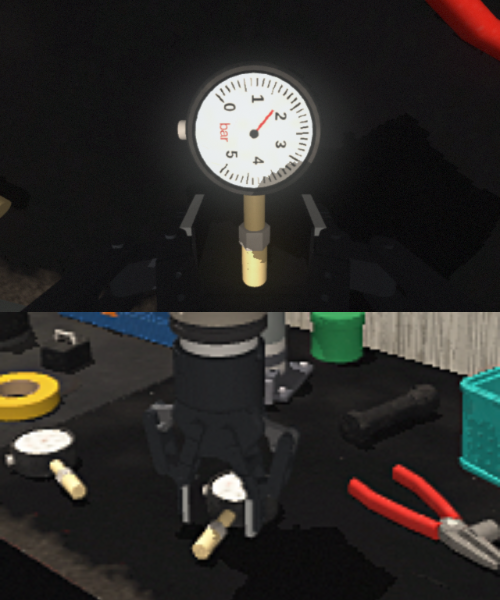

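The gauge sits between the fingers, with its dial centre at wrist px (325,168), the stem between the pads and the fingers clear of it. I'll push forward gently first, then diagonally.

Run:
```python
from h import *
np.set_printoptions(precision=4,suppress=True)
c=pickle.load(open('w2.png.pkl','rb'))
print(px2w(c,325,168,.026), px2w(c,325,166,.026))
s=pickle.load(open('scene0.png.pkl','rb'))
print(px2w(s,279,225.6,.036),px2w(s,277.4,258,.036))
```

```text
[ 0.4508 -0.1659  0.026 ] [ 0.4514 -0.1655  0.026 ]
[ 0.597  -0.0132  0.036 ] [0.5397 0.0729 0.036 ]
```

Emit:
carry_out --targets '[105,3,2,0,0,105,3,2,0,0,105,2,1,0,0,105,2,1,0,0,105,2,1,0,0,105,2,1,0,0,105,2,1,0,0,105,2,1,0,0,105,2,1,0,0,105,2,2,0,0,105,2,3,0,0,105,2,3,0,0,105,2,3,0,0,105,2,3,0,0,105,2,3,0,0]'

```text
t: 4.6
eef_pos: [0.442, -0.1625, 0.0073]
tool_rot: [-0.0, 0.962, 0.272, 0.0]
contact_force: [-0.2, -1.3, 0.9]
gripper_width: 0.587
grasp_force: 0.8
```

```bash
cat > loc.py <<'E'
from h import *
import sys
np.set_printoptions(precision=4,suppress=True)
c=grab('wrist',sys.argv[1]+'.png');o=bot.get_obs()
g=cv2.cvtColor(c['frame'],cv2.COLOR_RGB2GRAY)
m=cv2.morphologyEx((g>130).astype(np.uint8),cv2.MORPH_CLOSE,np.ones((9,9)))
n,l,s,ce=cv2.connectedComponentsWithStats(m)
for i in range(1,n):
    if s[i,4]>3000: print(s[i],ce[i],px2w(c,s[i,0]+s[i,2]/2,s[i,1]+s[i,3]/2,.026))
print(o['t'],o['eef_pos'],o['contact_force'])
E
python3 loc.py w3
```

```text
[  252   137   144   137 15527] [323.2547 204.8756] [ 0.4715 -0.1439  0.026 ]
4.65 [ 0.4424 -0.1619  0.0073] [-0.9435 -0.8768 -0.3084]
```

Emit:
carry_out --targets '[105,2,4,0,0,105,2,4,0,0,105,2.5,5,0,0,105,2.5,5,0,0,105,2.5,5,0,0,105,2.5,5,0,0,105,2.5,5,0,0,105,2.5,5,0,0,105,2.5,5,0,0,105,2.5,5,0,0,105,2.5,5,0,0,105,2.5,5,0,0,105,2.5,5,0,0,105,2.5,5,0,0,105,2.5,5,0,0,105,2.5,5,0,0,105,2.5,5,0,0,105,2.5,5,0,0,105,2,4,0,0,105,2,3,0,0]'

```text
t: 6.65
eef_pos: [0.4899, -0.0673, 0.0073]
tool_rot: [-0.0, 0.962, 0.272, -0.0]
contact_force: [-0.3, -1.8, 1.4]
gripper_width: 0.589
grasp_force: 0.9
```

```bash
python3 loc.py w4
```

```text
[  251   137   145   137 15520] [323.2884 205.0089] [ 0.5193 -0.0485  0.026 ]
6.7 [ 0.4903 -0.0668  0.0074] [-0.1898  0.1572 -0.6821]
```

View pics/w4.png

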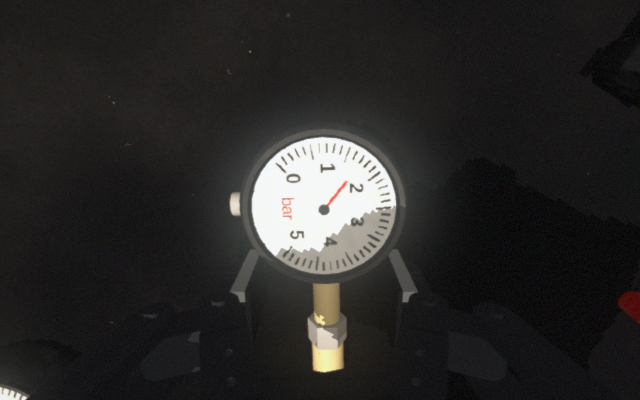

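Emit:
carry_out --targets '[105,1,4,0,0,105,1,4,0,0,105,1,4,0,0,105,1,4,0,0,105,1,4,0,0,105,1,4,0,0,105,1,4,0,0,105,1,4,0,0,105,1,4,0,0,105,1,4,0,0,105,0,0,0,0]'

```text
t: 7.8
eef_pos: [0.5, -0.0268, 0.0073]
tool_rot: [-0.0, 0.962, 0.272, 0.0]
contact_force: [-0.2, 0.6, 0.4]
gripper_width: 0.587
grasp_force: 0.1
```

```bash
python3 loc.py w5
```

```text
[  171     0   289    45 11346] [312.2616  20.8622] [0.581  0.0268 0.026 ]
[  251   136   145   137 15540] [322.8562 204.3006] [ 0.5297 -0.0078  0.026 ]
7.85 [ 0.4999 -0.0271  0.0073] [-0.3156  0.0718 -0.089 ]
```

View pics/w5.png

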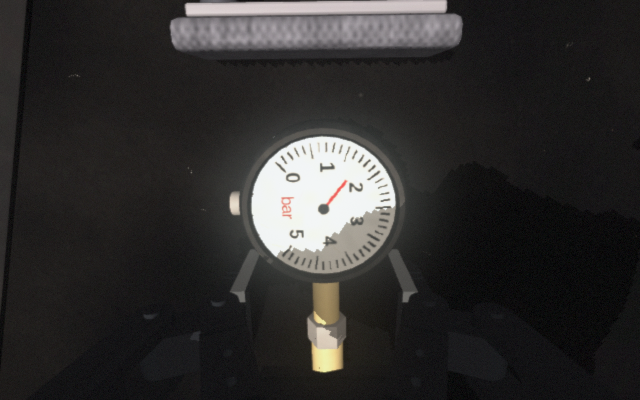

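The pad's top front edge runs from about (174,50) to (461,45), and the gauge centre is at (323,205). I'll compute the remaining push.

Run:
```python
from h import *
np.set_printoptions(precision=4,suppress=True)
c=pickle.load(open('w5.png.pkl','rb'))
a=px2w(c,173,51,.036);b=px2w(c,462,46,.036);F=(a+b)/2;d=(a-b)/np.linalg.norm(a-b);n=np.array([d[1],-d[0],0]);g=np.array([.5297,-.0078,0])
print(a,b,np.linalg.norm(a-b),F,np.degrees(np.arctan2(n[1],n[0])),'fwd',(F-g)@n-.033,'lat',(F-g)@d, 'move',(F-.033*n-g)*1000)
print('cap',F+.075*n)
```

```text
[0.5501 0.0585 0.036 ] [ 0.5973 -0.0154  0.036 ] 0.08762217227611603 [0.5737 0.0215 0.036 ] 32.54748702652781 fwd 0.019884955118677182 lat 0.0010650418936146895 move [16.1889 11.5958 36.    ]
cap [0.6369 0.0619 0.036 ]
```

Emit:
carry_out --targets '[105,2,2,0,0,105,2,2,0,0,105,2,2,0,0,105,2,1,0,0,105,2,1,0,0,105,2,1,0,0,105,1,1,0,0,105,1,0.5,0,0,105,1,1,0,0,105,1,0.5,0,0,105,1,1,0,0,105,1,0.5,0,0,105,0.8,0.5,0,0,105,0,0,0,0,105,0,0,0,0]'

```text
t: 9.35
eef_pos: [0.5188, -0.0137, 0.0074]
tool_rot: [-0.0, 0.962, 0.272, 0.0]
contact_force: [-1.2, -1.1, -1.2]
gripper_width: 0.587
grasp_force: 0.3
```

```bash
python3 loc.py w6
```

```text
[  184    45   272    77 11334] [320.526   95.2261] [0.5846 0.0289 0.026 ]
[  251   136   145   138 15534] [323.0314 204.5259] [0.5483 0.0052 0.026 ]
9.4 [ 0.5187 -0.0137  0.0074] [ 0.5135  0.2041 -0.7229]
```

View pics/w6.png

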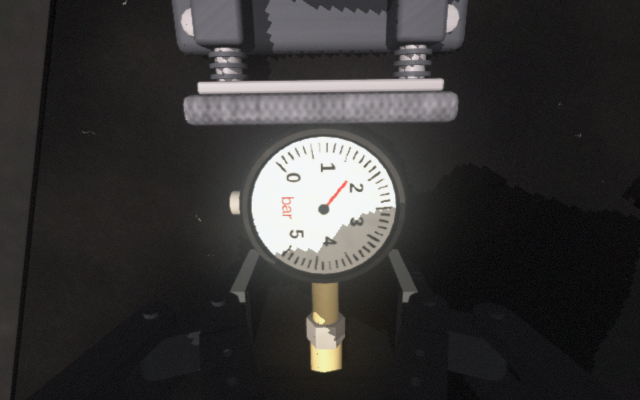

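The gauge's rim at (323,128) is at the pad edge, whose front top edge runs from (186,124) to (457,120). I'll compute the gap and whether the pad has moved in.

Run:
```python
from h import *
np.set_printoptions(precision=4,suppress=True)
c=pickle.load(open('w6.png.pkl','rb'))
a=px2w(c,186,124,.036);b=px2w(c,457,120,.036);F=(a+b)/2;d=(a-b)/np.linalg.norm(a-b);n=np.array([d[1],-d[0],0]);g=np.array([.5483,.0052,0])
print(a,b,np.linalg.norm(a-b),F,'fwd gap',(F-g)@n-.033,'lat',(F-g)@d,'pad in vs w5',(F[:2]-[.5737,.0215])@n[:2])
```

```text
[0.5512 0.059  0.036 ] [ 0.5979 -0.0146  0.036 ] 0.08718995460195346 [0.5746 0.0222 0.036 ] fwd gap -0.0017282586785483667 lat 0.00025781350938871813 pad in vs w5 0.0010918064134133084
```

It is probably touching, with the pad about 1 mm in. I'll nudge 3 mm more to be sure and measure the pad's motion.

Emit:
carry_out --targets '[105,0.8,0.5,0,0,105,0.8,0.5,0,0,105,0.9,0.6,0,0,105,0,0,0,0,105,0,0,0,0]'

```text
t: 9.9
eef_pos: [0.521, -0.0122, 0.0073]
tool_rot: [0.0, 0.962, 0.272, -0.0]
contact_force: [-2.2, -0.7, 0.5]
gripper_width: 0.589
grasp_force: 0.9
```

```bash
python3 loc.py w7
python3 - <<'E'
from h import *
for k in ('w6','w7'):
    c=pickle.load(open(k+'.png.pkl','rb')); g=cv2.cvtColor(c['frame'],cv2.COLOR_RGB2GRAY).astype(int)
    print(k,[int(v) for v in g[30:140,380:395].mean(1)])
E
```

```text
[  184    54   272    69 11160] [320.0929  97.383 ] [0.5854 0.0295 0.026 ]
[  251   137   145   137 15554] [323.0355 205.0671] [0.5504 0.0065 0.026 ]
9.95 [ 0.521  -0.0122  0.0073] [-0.1154 -1.0409  0.056 ]
w6 [68, 69, 68, 68, 67, 67, 67, 67, 67, 66, 65, 62, 61, 60, 59, 57, 57, 55, 52, 49, 48, 44, 37, 34, 37, 39, 39, 40, 39, 39, 40, 39, 41, 42, 42, 42, 41, 40, 41, 42, 41, 42, 44, 45, 45, 45, 46, 44, 68, 149, 183, 200, 209, 210, 208, 208, 206, 205, 201, 180, 157, 100, 80, 100, 128, 139, 143, 143, 144, 144, 145, 144, 142, 140, 138, 140, 141, 144, 146, 147, 148, 150, 150, 149, 146, 140, 135, 133, 133, 131, 126, 105, 80, 62, 57, 57, 57, 58, 58, 59, 59, 59, 59, 60, 60, 60, 60, 60, 59, 59]
w7 [70, 71, 70, 70, 69, 70, 69, 70, 69, 69, 69, 69, 68, 68, 68, 68, 68, 67, 65, 64, 63, 62, 59, 58, 58, 56, 53, 50, 47, 41, 34, 38, 42, 42, 43, 43, 43, 42, 41, 41, 42, 43, 43, 45, 46, 46, 46, 45, 47, 88, 174, 196, 211, 214, 213, 211, 211, 209, 207, 196, 174, 145, 89, 87, 113, 137, 143, 145, 146, 146, 147, 147, 146, 144, 141, 140, 143, 145, 147, 149, 150, 152, 152, 152, 150, 147, 141, 137, 136, 134, 133, 125, 98, 73, 60, 59, 59, 59, 59, 60, 59, 60, 61, 61, 61, 61, 61, 61, 61, 60]
```

The stand moved about 7 px in the view while the pad moved under 1 px, so the pad is following the gauge and contact is confirmed. I'll back off along the stem, rise, and shut the fingers once clear.

Emit:
carry_out --targets '[105,-1,-0.6,0,0,105,-2,-1.2,0,0,105,-5,-3,0,0,105,-9,-5.4,0,0,105,0,0,5,0,105,0,0,20,0,105,0,0,40,0,255,0,0,45,0,255,0,0,45,0,255,0,0,45,0,255,0,0,43,0,255,0,0,0,0]'

```text
t: 11.15
eef_pos: [0.5075, -0.0223, 0.2569]
tool_rot: [0.002, 0.962, 0.272, 0.006]
contact_force: [0.8, 0.4, -0.1]
gripper_width: -0.006
grasp_force: 0.0
```

```bash
python3 loc.py w8
python3 - <<'E'
from h import *
np.set_printoptions(precision=4,suppress=True)
c=pickle.load(open('w8.png.pkl','rb')); print(w2px(c,[.5504,.0065,.026]),w2px(c,[.637,.062,.19]))
E
```

```text
[ 268    0  100  205 7484] [311.649   83.5425] [0.5636 0.0181 0.026 ]
[  72  131   85   82 4024] [114.1317 171.3265] [0.3836 0.1707 0.026 ]
[   0  265  136  135 9952] [ 58.0381 333.9805] [0.1578 0.1425 0.026 ]
11.2 [ 0.5058 -0.0224  0.2538] [ 0.1398 -0.088  -0.9051]
(np.float64(320.9054258202539), np.float64(119.57698842132069)) (np.float64(316.1825488017782), np.float64(-65.39552518236817))
```

View pics/w8.png

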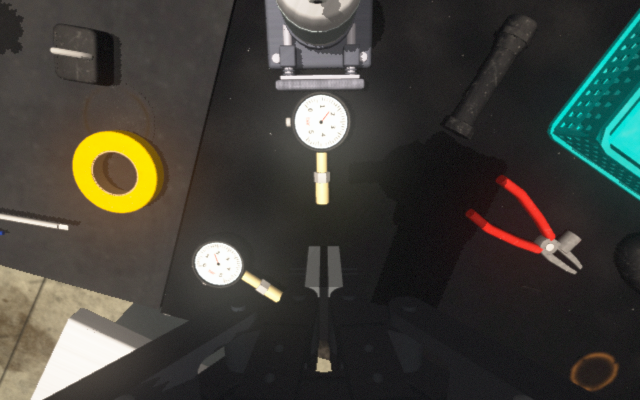

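The gauge stayed in place at (321,122) against the pad. Now I'll go over the cap and press.

Emit:
carry_out --targets '[255,33,21,0,0,255,33,21,0,0,255,33,21,0,0,255,34,21.4,0,0,255,0,0,0,0,255,0,0,-20,0,255,0,0,-20,0,255,0,0,-10,0,255,0,0,-5,0,255,0,0,-3,0,255,0,0,-3,0,255,0,0,0,0,255,0,0,0,0]'

```text
t: 12.5
eef_pos: [0.6373, 0.062, 0.1901]
tool_rot: [0.0, 0.962, 0.272, 0.0]
contact_force: [0.4, -1.2, 1.9]
gripper_width: 0.001
grasp_force: 0.9
```

Run:
```python
from h import *
np.set_printoptions(precision=4,suppress=True)
F=[]
for i in range(4):
    d=grab('side','s9.png'); F.append(bot.get_obs()['contact_force'])
s=grab('scene','c9.png');print(np.mean(F,0),bot.get_obs()['eef_pos'])
a=cv2.resize(d['frame'][120:270,290:430,::-1],(500,536)); b=cv2.resize(s['frame'][150:310,190:290,::-1],(300,480))
v=np.zeros((536,800,3),np.uint8);v[:,:500]=a;v[:480,500:]=b;cv2.imwrite('pics/v9.png',v)
```

```text
[-0.5742 -0.7985  1.7658] [0.6373 0.0619 0.1897]
```

View pics/v9.png

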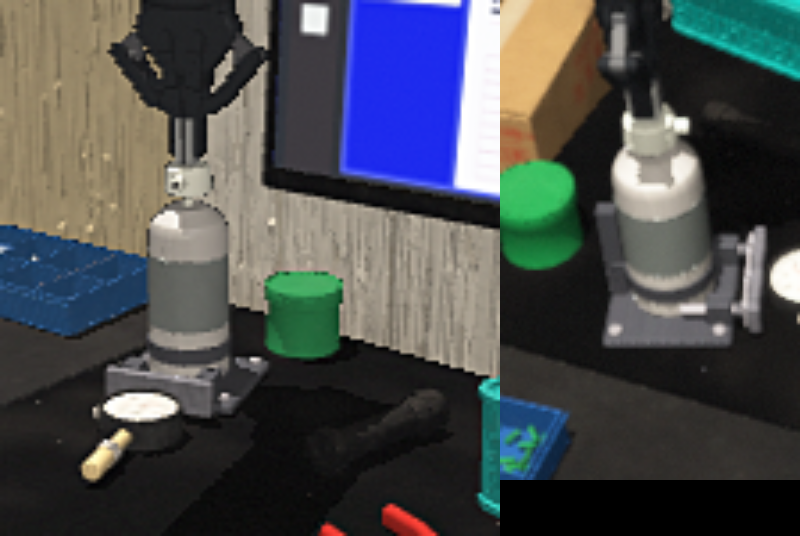

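The fingertips are centred on the cap and just touching at z = 0.190 with about 1.8 N. I'll press about 9.5 mm, hold, then release.

Emit:
carry_out --targets '[255,0,0,-3,0,255,0,0,-3,0,255,0,0,-3,0,255,0,0,-0.5,0,255,0,0,0,0,255,0,0,0,0,255,0,0,0,0]'

```text
t: 13.45
eef_pos: [0.6375, 0.062, 0.1805]
tool_rot: [0.0, 0.962, 0.272, 0.001]
contact_force: [-1.1, -1.5, 7.7]
gripper_width: -0.002
grasp_force: 4.0
```

Run:
```python
from h import *
F=[]
for i in range(6): grab('side'); F.append(bot.get_obs()['contact_force'])
print(np.mean(F,0),bot.get_obs()['eef_pos'])
```

```text
[-2.20484032 -0.99102632  7.91374201] [0.63746904 0.0620029  0.18050549]
```

That reads 7.9 N, above the 5.3 N needed for full travel, so the cap is fully down. Releasing.

Emit:
carry_out --targets '[255,0,0,3,0,255,0,0,4,0,255,0,0,6,0,255,0,0,20,0,255,0,0,40,0,255,0,0,30,0,255,-30,-20,0,0,255,-40,-30,0,0,255,-40,-30,0,0,255,0,0,0,0,255,0,0,0,0]'

```text
t: 14.85
eef_pos: [0.5263, -0.0186, 0.2829]
tool_rot: [0.0, 0.963, 0.271, -0.0]
contact_force: [0.3, 0.3, 0.4]
gripper_width: 0.005
grasp_force: 0.0
```

Run:
```python
from h import *
d=grab('side','s10.png');s=grab('scene','c10.png');w=grab('wrist','w10.png')
a=cv2.resize(w['frame'][:,:,::-1],(512,320)); b=cv2.resize(d['frame'][150:270,310:390,::-1],(187,280));e=cv2.resize(s['frame'][170:290,210:330,::-1],(280,280))
v=np.zeros((600,512,3),np.uint8);v[:320]=a;v[320:,:187]=b;v[320:,200:480]=e;cv2.imwrite('pics/v10.png',v)
```

```text
(no output)
```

View pics/v10.png

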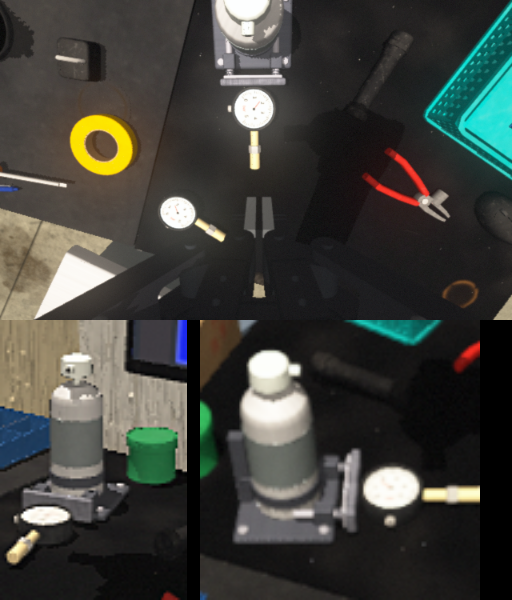

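The gauge lies against the middle of the pad, the cap is back up, and the bystanders look undisturbed.

```bash
python3 -c "from station import bot; print(bot.hand_in())"
```

```text
the job is handed in; nothing more can be done
None
```

The job is handed in: the gauge was slid across without lifting and lies against the middle of the padded stop, then the cap was pressed fully down and sprang back up, in about 15 s. Contact-force readings while pushing stayed under about 3 N (sampled at the end of each move), and nothing else appeared to have moved.

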